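# Turn the sticky locker lock and hold it turned

## Robot

A 6-joint arm with a two-finger parallel gripper is mounted at the origin on a cart in front of the work surface, level with it; the furniture and walls round the work are solid. World frame = base frame: x ahead of the robot, y to its left, z up, the work surface at z = 0. Lengths are in m, angles in degrees, forces in N, time in s.
With the tool pointing down it reaches from about 0.375 to 0.75 m from the base axis. Payload 9 kg.
Tool frame: the origin (TCP) lies where the fingers leave the gripper's body, on its centre line; the fingertips stand 73 mm ahead of it and the grasp point (between the pads) lies 54 mm ahead of it (robot.tip_reach is the distance from the TCP to the fingertips, in m); z points along the fingers, y is the line along which they close (so a half turn about z gives the same grasp; the last joint's range is limited). The gripper opens to 85 mm and grips with 20 to 120 N. Pads are 22 mm wide; open, the fingers measure 114 mm over their backs; the gripper's body (76 mm by 85 mm) begins 54 mm behind the grasp point. The pads swing forward as they close: fully open they stand 13 mm farther back than shut.
Start: joints at [58.23, 5.964, 5.575, 89.605, 0, 77.527], TCP at [0.198, 0.566, 0.304] pointing down, gripper open.
Joint ranges: [-171.21, 171.21], [-48.23, 106.86], [-62.78, 66.21], [-105.2, 120.99], [-86.42, 89.51], [-180, 180]. Speed limits (degrees/s): [127.2, 127.2, 147.25, 180, 180, 180].

## Interface

Orientations are given as [roll, pitch, yaw] about the fixed x, y, z axes, in that order (R = Rz(yaw) Ry(pitch) Rx(roll)).
In Python, from plant import robot gives the robot as it stands. Calls block until the motion is done:
- robot.move_pose(position, orientation): joint-space move of the TCP to a pose.
- robot.line_to(position, vel=0.15, rotation=None, guard=None): straight line of the TCP; rotation=None keeps the orientation; vel is the mean speed in m/s. With guard (N) it stops when the force on the tool has changed by that much, and returns True; else False.
- robot.goto_joints(angles): joint-space move.
- robot.set_gripper(opening): finger opening in m; the grip force is fixed at half the most; returns when the fingers have stopped.
- robot.pause(seconds).
- robot.ik(position, orientation): joint angles nearest the present ones, or None.
- robot.observe(): the state.
- robot.grab_frame(name): name is "scene" or "top" or "wrist"; returns the picture (384x512x3 uint8, blue, green, red); there is no depth.
- robot.get_calibration(name): a dict with "vertical_fov" (degrees; the focal length in pixels is half the picture's height over the tangent of half this angle, whatever the lens; pixels are square), "cx", "cy" (the principal point, pixels), "k1" (the pictures are not rectified: a ray, as slopes to the right and down, at radius r is drawn at 1 + k1 r^2 times it, then the intrinsics apply), "rvec" (rotation vector, rad) and "tvec" (3), from world to camera coordinates, as OpenCV has them. Camera axes: x right, y down, z forward; pixel columns grow to the right and rows downward; lengths in m; the calibration is good to about 2 mm. A picture is of the moment at which its call begins: read the wrist's pose just before it. get_calibration takes no time and is no camera call; for the wrist camera it gives the pose at the moment of the call.
A pose or a line that the arm cannot do raises robot.IKError and nothing moves.
- robot.job_done(): hands the job in; it is judged then, once.
The state is a dict: "time": time; "q": joint angles; "qvel": joint speeds; "joint_torque": joint torques, N m; "tool_pos": TCP position; "tcp_rot": TCP orientation; "ft_force": force on the tool from outside, world axes, zero at the start; "torque": the same for the moment, N m; "gripper_width": finger opening in m; "gripper_force": force on a finger pad.
Only numpy, scipy, OpenCV 4.12 (cv2) and the standard library are available. Lean on these libraries where they do the work, as an engineer would, in place of code of your own. Each camera call takes 0.05 s, during which the arm holds its last target. There are 200 camera calls.

## Task

Take the red-headed key out of the wooden stand and push it into the slot in the top of the green steel locker until its collar sits on the lock; the pins inside are sticky, so wiggle it a little as you press. Then turn it a quarter turn clockwise (seen from above), which raises the locker's lid ajar, and finish still gripping the key, holding it turned against its return spring. Leave the blue-headed key in the stand and do not knock the other things about.

Things in the scene. Friction and masses are not known exactly. Their poses are not given: they have to be found in the camera images.
- red_key_grip (a point): Centre of the red plastic head of the key to use, upright in one of the stand's two places, z up. Head: 12 mm thick (point's x), 30 mm wide (y), 34 mm tall, centred here; grip it across the 12 mm. The key is the same after a half turn. 50 g.
- red_key_collar (a point): On the red key's axis, 32 mm below the head's centre: underside of its steel collar (18 mm across), which rests on the stand's top, and on the lock's cover when fully in. Below it: round neck, 5 mm across and 8 mm long, then the blade, 5 mm thick (x), 12 mm wide (y), with a rounded nose, ending 30.5 mm below this point.
- blue_key_grip (a point): Centre of the blue head of the other key, same shape, in the other place of the stand, 70 mm beside the red one. To be left there.
- key_stand: Fixed wooden block 64 x 140 x 40 mm with two upright slots, 70 mm apart along its y (at y = -35 and +35 mm), each 7 mm along the block's x by 14 mm along its y, 36 mm deep. Origin: centre of its underside on the bench. The keys' x axes lie along the block's x.
- lock_mouth (a point): Centre of the lock's slot at the top face of its steel cover, 80 mm above the bench. The slot is 14 mm long along this point's x and 7 mm wide along its y (the key's y must lie along this x, either way round), chamfered 1 mm. The cover (46 mm square, 6 mm thick) does not turn; it lets the key turn only with its collar within about 2 mm of home, and keeps it in while turned.
- locker: Fixed green steel locker; origin on the bench under the slot's centre, x from its front to its back (as the slot's). It reaches 35 mm before, 140 mm behind and 95 mm to each side of that (handles 111 mm); deck and lid are 70 mm up. The lid begins 32 mm behind the slot; its front edge rises about 13 mm as the key turns.
- lock_plug (a joint): Angle of the plug under the cover, rad: 0 at rest, slot along lock_mouth's x; grows clockwise from above, stop at 1.62. A spring turns it back (about 0.1 N m). The key has play: turn it about 0.2 rad farther. Two stiff side pins catch the blade in the last 16 mm of its way in: straight pressing takes 10 to 20 N, about half while wiggled 1 mm across the slot and 0.1 rad about z.
- screw_jar_1: Bystander: clear jar of screws with a red lid, 67 mm across, 90 mm tall; origin at the centre of its underside.
- screw_box_2: Bystander: small white and red box, 50 x 70 x 60 mm; origin at the centre of its underside.
There are look-alikes about, which are no part of the job. Of the things like the part that bears red_key_grip, leave any that is white; of the rest the larger one is meant.

How it is judged:
By the outcome, as a careful person would: the job done as asked, in the order asked, and still so for the second after the job is handed in, while the arm keeps its last pose, push and grip.
It also fails if it takes over 58 s, if anything falls off the work surface, if the arm or the gripper's body presses on something with over 40 N, if the wrist force passes 120 N, or if a joint passes its speed limit or range.

## Working session

There is one attempt and no reset: what is moved stays moved. The work goes in short steps, each a Python script; the robot and the scene stay as the last script left them, time stands still between calls to the robot, and variables do not carry over. Pictures are saved under pics/ and viewed, at most 10 in all, crops included, and the job is handed in when it is done.

```bash
ls; mkdir -p pics; python3 - <<'E'
from plant import robot
import cv2
for n in("scene","top"):
    cv2.imwrite(f"pics/{n}0.png",robot.grab_frame(n)); print(n,robot.get_calibration(n))
o=robot.observe();print(o)
E
```

```text
pics
scene {'vertical_fov': 50.75733808777436, 'cx': 250.32565210729163, 'cy': 193.08101099383757, 'k1': -0.10883029462141551, 'rvec': array([ 2.27418774, -0.64352789,  0.24660591]), 'tvec': array([-0.30558203,  0.36141781,  0.60932219])}
top {'vertical_fov': 53.93241057406141, 'cx': 250.50832273364125, 'cy': 194.02969141935947, 'k1': -0.022487932347065382, 'rvec': array([ 2.09497912, -2.13231622,  0.21687203]), 'tvec': array([0.19650071, 0.47818668, 0.97308063])}
{'time': 0.1, 'q': array([ 5.82307565e+01,  5.99555427e+00,  5.53163862e+00,  8.96055187e+01,
       -5.94634346e-04,  7.75267077e+01]), 'qvel': array([ 0.04459121, -0.07047772,  0.02258621,  0.04431576, -0.00538471,
        0.04982021]), 'joint_torque': array([ 6.63774743e-03, -5.58205318e+01,  5.04722607e+01,  1.29237919e-02,
       -2.95713025e-04, -3.57583041e-06]), 'tool_pos': array([0.19814401, 0.56610647, 0.30319758]), 'tcp_rot': array([-1.79932076e+02, -1.44161316e-02,  1.60704041e+02]), 'ft_force': array([ 0.52157959, -0.01133833, -0.13597107]), 'torque': array([-0.0102766 , -0.02060821,  0.01958008]), 'gripper_force': 0.0, 'gripper_width': 0.08505812285462015}
```

View pics/scene0.png

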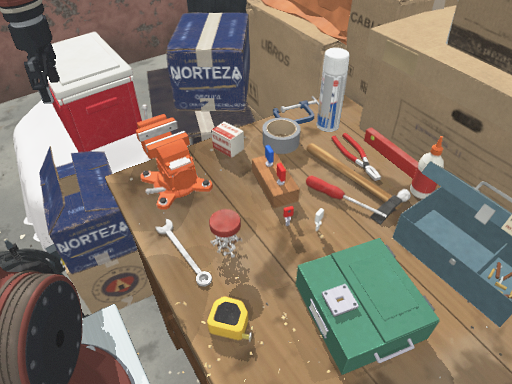

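View pics/top0.png

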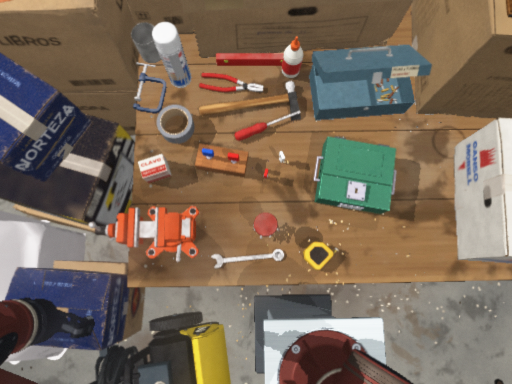

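The scene view shows the stand at about (275,178), with the blue head at (269,155) and the red head at (281,173). The decoys are at (288,214) in red and (319,218) in white. The lock cover is at (340,299). In the top view the red head is at (233,156), the blue at (208,152) and the cover at (357,190). Next I'll get coarse positions, then look from near.

```bash
cat > h.py <<'E'
import numpy as np, cv2
def cam(c):
    f=192/np.tan(np.radians(c["vertical_fov"])/2)
    return f,cv2.Rodrigues(np.array(c["rvec"],float))[0],np.array(c["tvec"],float)
def ray(c,px):
    f,R,t=cam(c)
    K=np.array([[f,0,c["cx"]],[0,f,c["cy"]],[0,0,1.]])
    u=cv2.undistortPoints(np.array([[px]],float),K,np.array([c["k1"],0,0,0,0.]))[0,0]
    return -R.T@t, R.T@np.array([u[0],u[1],1.])
def plane(c,px,z):
    o,d=ray(c,px); return o+d*(z-o[2])/d[2]
def proj(c,P):
    f,R,t=cam(c); K=np.array([[f,0,c["cx"]],[0,f,c["cy"]],[0,0,1.]])
    return cv2.projectPoints(np.array([P],float).reshape(-1,1,3),np.array(c["rvec"],float),t,K,np.array([c["k1"],0,0,0,0.]))[0].reshape(-1,2)
def blobs(im,lo,hi,amin):
    "saturated HSV blobs: (area, centre, minAreaRect)"
    h=cv2.cvtColor(im,cv2.COLOR_BGR2HSV)
    m=cv2.inRange(h,lo,hi) if lo[0]<=hi[0] else cv2.inRange(h,(0,)+lo[1:],hi)|cv2.inRange(h,lo,(180,)+hi[1:])
    out=[]
    for k in cv2.findContours(m,cv2.RETR_EXTERNAL,cv2.CHAIN_APPROX_NONE)[0]:
        a=cv2.contourArea(k)
        if a>=amin:
            r=cv2.minAreaRect(k); out.append((a,r,k))
    return sorted(out,key=lambda b:-b[0])
E
python3 - <<'E'
from plant import robot
from h import *
np.set_printoptions(precision=4,suppress=True)
c=robot.get_calibration("top");s=robot.get_calibration("scene")
for n,pt,ps,z in(("red",(233,156),(281,173),.08),("blue",(208,152),(269,155),.08),("cover",(357,190),(340,299),.08),("jar",(265,224),(225,222),.09),("box",(154,167),(228,138),.06),("reddecoy",(267,174),(288,214),.0),("white",(282,157),(319,218),0)):
    print(n,plane(c,pt,z),plane(s,ps,z))
w=robot.get_calibration("wrist"); o=robot.observe()
f,R,t=cam(w); from scipy.spatial.transform import Rotation as Ro
Rt=Ro.from_euler("xyz",o["tcp_rot"],degrees=True).as_matrix()
print("wrist cam in tool",Rt.T@(-R.T@t-o["tool_pos"]),Rt.T@R.T,w["vertical_fov"],w["k1"])
im=cv2.imread("pics/top0.png"); cv2.imwrite("pics/topc.png",cv2.resize(im[120:250,130:410],None,fx=2.8,fy=2.8,interpolation=cv2.INTER_CUBIC))
E
```

```text
red [0.5802 0.2332 0.08  ] [0.5749 0.2252 0.08  ]
blue [0.5927 0.3004 0.08  ] [0.5867 0.2921 0.08  ]
cover [ 0.481  -0.0927  0.08  ] [ 0.4807 -0.0894  0.08  ]
jar [0.3942 0.1524 0.09  ] [0.3963 0.1563 0.09  ]
box [0.5593 0.4498 0.06  ] [0.5497 0.4252 0.06  ]
reddecoy [0.5497 0.1395 0.    ] [0.5626 0.1738 0.    ]
white [0.5999 0.0946 0.    ] [0.6147 0.1266 0.    ]
wrist cam in tool [ 0.0758 -0.0001 -0.0706] [[ 0.0004 -0.9552 -0.2959]
 [ 1.      0.001  -0.0017]
 [ 0.0019 -0.2959  0.9552]] 66.22120909084009 -0.005105490646892852
```

```bash
python3 - <<'E'
from plant import robot
from h import *
np.set_printoptions(precision=4,suppress=True)
import json
def snap(n,p,yaw):
    robot.move_pose(p,[180,0,yaw]); robot.pause(.2)
    c=robot.get_calibration("wrist"); im=robot.grab_frame("wrist"); cv2.imwrite(f"pics/{n}.png",im)
    json.dump({k:np.array(v).tolist() for k,v in c.items()},open(f"{n}.json","w"))
    o=robot.observe(); print(n,o["time"],o["tool_pos"],o["tcp_rot"],o["q"])
snap("w_stand",[.582,.262,.27],-100.5)
snap("w_lock",[.480,-.091,.27],180)
E
```

```text
w_stand 2.5083 [0.5818 0.2624 0.2701] [-179.9965    0.0031 -100.4774] [ 12.555   12.4577   9.1857  86.7236   0.0015 -66.9676]
w_lock 4.1333 [ 0.4803 -0.0904  0.2699] [ 179.9946   -0.0093 -179.9131] [-26.0427 -13.88   -16.9671  86.9237   0.0007 -26.1296]
```

View pics/w_stand.png

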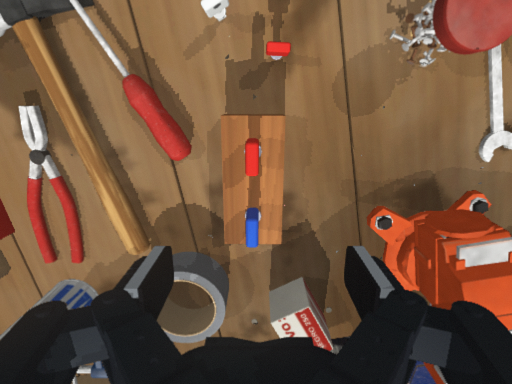

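View pics/w_lock.png

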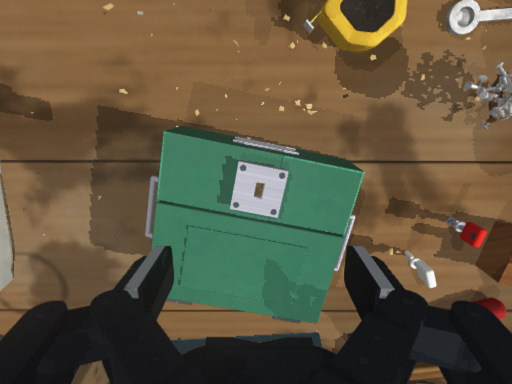

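The stand view shows the red head at (253,158), the blue at (252,227), and the stand's top from (222,115) to (283,243). In the lock view the cover and slot are at (260,189), rotated by about 7°. Now precise fits.

```bash
python3 - <<'E'
from h import *
import json
np.set_printoptions(precision=4,suppress=True)
L=lambda n:(cv2.imread(f"pics/{n}.png"),json.load(open(n+".json")))
def fit(c,k,z,n=""):
    w=np.array([plane(c,p[0],z)[:2] for p in k]);r=cv2.minAreaRect((w*1e3).astype(np.float32));print(n,np.array(r[0]),np.array(r[1]),r[2]);return r
im,c=L("w_stand")
print("cam",ray(c,(250,190))[0])
for n,lo,hi in(("red",(172,130,60),(8,255,255)),("blue",(105,120,60),(130,255,255))):
    for a,r,k in blobs(im,lo,hi,60):
        x,y=r[0]
        if 225<x<280 and 120<y<250:
            print(n,a,r, k[:,0].min(0),k[:,0].max(0)); fit(c,k,.089)
h=cv2.cvtColor(im,cv2.COLOR_BGR2HSV)
print("hsv stand/bench",h[180,235],h[130,270],h[200,272],"|",h[180,215],h[180,300],h[130,300],h[90,250])
# red head brightness profile down its middle
print("profile",[tuple(int(v) for v in im[y,253]) for y in range(134,182,2)])
# stand edges by gradients on grey saturation
im,c=L("w_lock")
print("cam",ray(c,(250,190))[0])
h=cv2.cvtColor(im,cv2.COLOR_BGR2HSV)
for a,r,k in blobs(im,(0,0,120),(180,70,255),800):
    if 230<r[0][0]<290 and 160<r[0][1]<220: print(a,r); fit(c,k,.080,"cover")
roi=im[170:210,240:282]; g=cv2.cvtColor(roi,cv2.COLOR_BGR2GRAY); hr=h[170:210,240:282]
print(g[4:36,8:32])
E
python3 - <<'E'
import cv2,numpy as np
a=cv2.imread("pics/w_stand.png")[105:255,205:300];b=cv2.imread("pics/w_lock.png")[152:227,222:298]
f=lambda x:cv2.resize(x,(int(x.shape[1]*590/x.shape[0]),590),interpolation=cv2.INTER_NEAREST)
o=np.hstack([f(a),f(b)]);o=cv2.resize(o,(790,int(o.shape[0]*790/o.shape[1])));cv2.imwrite("pics/crops.png",o)
E
```

```text
cam [0.5679 0.1879 0.3407]
red 472.0 ((251.5, 157.0), (38.0, 13.0), 90.0) [245 138] [258 176]
 [581.9881 231.176 ] [33.0347 11.3875] 79.51848602294922
blue 400.0 ((251.5, 227.0), (38.0, 11.0), 90.0) [246 208] [257 246]
 [594.3314 295.526 ] [38.2562 10.3938] 79.4606704711914
hsv stand/bench [ 13 154 152] [ 13 157 185] [ 13 154 179] | [ 15 114 132] [ 16 122 136] [ 16 134 135] [ 14 124 107]
profile [(51, 86, 132), (53, 88, 134), (34, 47, 129), (27, 37, 130), (30, 38, 149), (37, 45, 208), (47, 55, 236), (46, 54, 236), (46, 54, 236), (48, 54, 237), (48, 55, 236), (47, 54, 236), (46, 53, 236), (48, 54, 237), (45, 53, 236), (47, 54, 237), (48, 55, 238), (46, 53, 237), (44, 54, 236), (48, 57, 237), (45, 52, 239), (45, 70, 148), (50, 83, 127), (47, 79, 123)]
cam [ 0.4045 -0.0906  0.3406]
2379.5 ((258.5769348144531, 189.61538696289062), (51.57854461669922, 48.832916259765625), 11.309932708740234)
cover [481.8955 -91.0549] [46.9575 46.8685] 78.65791320800781
[[201 202 201 202 200 202 201 202 202 198 198 195 193 192 191 190 190 190
  192 191 191 191 192 191]
 [196 196 196 198 197 200 200 200 202
[... 2394 characters left out ...]
94 195 195 196 197 196 196 196 195 195 185 180 172 192 193 194 193
  194 194 194 195 195 198]
 [192 190 191 194 195 196 195 197 196 197 197 196 196 193 195 194 193 194
  194 193 193 192 193 192]
 [190 189 189 189 192 191 189 193 193 195 194 196 198 197 195 197 195 194
  195 194 193 194 195 192]
 [194 194 194 191 192 189 189 189 191 190 193 192 193 194 194 195 196 197
  197 195 195 194 195 196]
 [193 193 194 195 194 195 194 193 191 191 189 188 190 191 189 193 192 193
  193 195 194 195 196 196]
 [192 193 191 193 194 193 193 193 195 193 194 193 193 191 190 192 191 190
  189 191 193 192 193 194]
 [194 192 190 191 193 191 192 191 193 192 191 191 193 193 194 192 194 194
  192 192 191 190 191 191]]
```

View pics/crops.png

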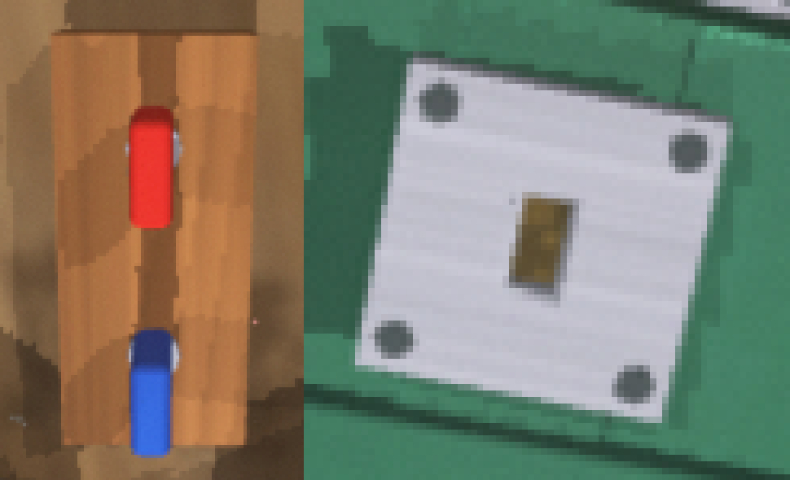

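```bash
python3 - <<'E'
from plant import robot
from h import *
import json
np.set_printoptions(precision=4,suppress=True)
n="w_lock2"
robot.move_pose([.480,-.091,.27],[180,0,0]); robot.pause(.25)
c=robot.get_calibration("wrist"); im=robot.grab_frame("wrist"); cv2.imwrite(f"pics/{n}.png",im)
json.dump({k:np.array(v).tolist() for k,v in c.items()},open(f"{n}.json","w"))
print(robot.observe()["time"])
def fit(c,k,z,n=""):
    w=np.array([plane(c,p[0],z)[:2] for p in k]);r=cv2.minAreaRect((w*1e3).astype(np.float32));print(n,np.array(r[0]),np.array(r[1]),r[2])
for n in("w_lock","w_lock2"):
    im=cv2.imread(f"pics/{n}.png");c=json.load(open(n+".json"))
    px=proj(c,[.4815,-.091,.08])[0];print(n,px)
    for a,r,k in blobs(im,(0,0,140),(180,70,255),800):
        if np.hypot(*(np.array(r[0])-px))<20: fit(c,k,.080,"cover")
    x,y=px.astype(int);m=np.zeros(im.shape[:2],np.uint8);m[y-14:y+15,x-12:x+13]=(cv2.cvtColor(im,cv2.COLOR_BGR2GRAY)[y-14:y+15,x-12:x+13]<140)*255
    k=max(cv2.findContours(m,cv2.RETR_EXTERNAL,cv2.CHAIN_APPROX_NONE)[0],key=cv2.contourArea); fit(c,k,.080,"slot")
c=json.load(open("w_stand.json"))
print("red top",plane(c,(251.5,143.7),.089),plane(c,(251.5,176.3),.089),"stand ends",plane(c,(252.5,115),.04),plane(c,(252.5,243.5),.04))
print("blue far end",plane(c,(251.5,246.3),.089))
E
```

```text
7.0833
w_lock [258.3699 189.7349]
cover [481.8346 -90.9769] [46.4593 46.3629] 78.64241790771484
slot [481.4727 -90.7366] [ 7.602  14.1145] 79.0407485961914
w_lock2 [258.0037 185.9679]
cover [481.4335 -91.141 ] [46.3963 46.4032] 78.69158172607422
slot [481.8777 -90.6026] [ 7.0736 14.2517] 79.2958984375
red top [0.5797 0.2197 0.089 ] [0.5851 0.2477 0.089 ] stand ends [0.5757 0.1983 0.04  ] [0.602  0.3361 0.04  ]
blue far end [0.5979 0.3146 0.089 ]
```

The slot is at (0.4817, -0.0909), with its axis at -11.3°; the two opposite views agree to 0.4 mm. The red key is at (0.5823, 0.2332). Next is the grasp.

```bash
python3 - <<'E'
from plant import robot
from h import *
import json
np.set_printoptions(precision=4,suppress=True)
def st(n):
    o=robot.observe();print(n,round(o["time"],2),o["tool_pos"],o["tcp_rot"],"F",o["ft_force"],"T",o["torque"],"w",o["gripper_width"],o["gripper_force"])
p=[.5823,.2332]; Y=-100.7
robot.move_pose(p+[.20],[180,0,Y]); st("above")
hit=robot.line_to(p+[.126],vel=.08,guard=12); print(hit); st("down")
if not hit:
    robot.set_gripper(0.0); st("grip")
    robot.line_to(p+[.27],vel=.12); robot.pause(.2); st("lift")
c=robot.get_calibration("wrist"); im=robot.grab_frame("wrist"); cv2.imwrite("pics/held.png",im)
json.dump({k:np.array(v).tolist() for k,v in c.items()},open("held.json","w"))
E
```

```text
above 10.33 [0.5824 0.233  0.2001] [-179.9926    0.002  -100.7369] F [-0.2736 -0.5236 -0.0896] T [ 0.0012 -0.0209 -0.0538] w 0.08511980651539267 0.0
False
down 11.41 [0.5827 0.2333 0.1267] [-179.9403    0.021  -100.7013] F [ 0.6655 -0.9318  0.6374] T [ 0.0086 -0.0115  0.0383] w 0.08535714679976458 0.0
grip 12.07 [0.5824 0.2332 0.1262] [-179.9898    0.0044 -100.701 ] F [-0.2563 -0.1673  1.2778] T [ 0.0207  0.1281 -0.0257] w 0.010918736849256518 58.61847102642059
lift 13.62 [0.5821 0.2332 0.2694] [ 179.949    -0.0182 -100.7013] F [ 0.0363  0.6314 -0.7125] T [-0.0181 -0.0537  0.0196] w 0.011625394670218218 58.383697271347046
```

View pics/held.png

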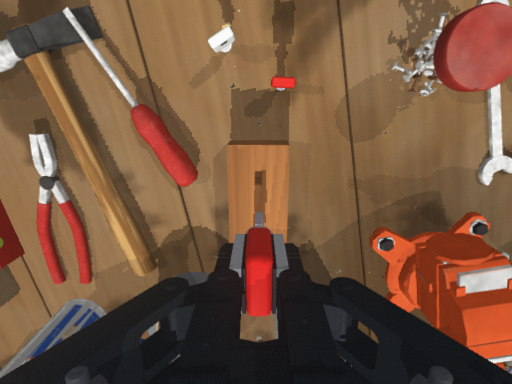

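The key is held: the head spans about (259,230) to (259,316), with the blade tip visible near (259,213). The empty slot in the stand is at (260,180). Next I'll measure the key's offset along the tool's x.

```bash
python3 - <<'E'
from h import *
import json
from scipy.spatial.transform import Rotation as Ro
np.set_printoptions(precision=4,suppress=True)
im=cv2.imread("pics/held.png");c=json.load(open("held.json"))
tcp=np.array([.5821,.2332,.2694]);Rt=Ro.from_euler("xyz",[180,0,-100.7],degrees=True).as_matrix()
print([(y,*[int(v) for v in im[y,259]]) for y in range(206,322,2)])
for y in(228,230,234,238,244,312,314,316): print(y,Rt.T@(plane(c,(259,y),tcp[2]-.037)-tcp))
print("row 290 cols",[(x,int(im[290,x,2])) for x in range(238,282,2)])
for y in(213,216):print("nose",Rt.T@(plane(c,(259,y),tcp[2]-.054-.0625)-tcp))
E
```

```text
[(206, 49, 82, 124), (208, 48, 82, 123), (210, 47, 80, 123), (212, 93, 94, 109), (214, 106, 98, 105), (216, 104, 99, 105), (218, 104, 100, 106), (220, 103, 98, 105), (222, 103, 98, 105), (224, 128, 120, 126), (226, 103, 98, 106), (228, 32, 37, 126), (230, 27, 35, 127), (232, 26, 32, 127), (234, 26, 31, 126), (236, 26, 32, 126), (238, 24, 29, 126), (240, 26, 31, 128), (242, 26, 31, 128), (244, 25, 29, 128), (246, 22, 27, 126), (248, 24, 29, 128), (250, 26, 29, 130), (252, 26, 29, 128), (254, 27, 28, 130), (256, 26, 30, 145), (258, 31, 35, 171), (260, 36, 39, 195), (262, 40, 43, 219), (264, 40, 45, 224), (266, 44, 48, 228), (268, 43, 48, 229), (270, 44, 48, 229), (272, 46, 49, 230), (274, 46, 52, 230), (276, 43, 47, 229), (278, 43, 47, 228), (280, 40, 43, 206), (282, 41, 45, 210), (284, 42, 46, 210), (286, 43, 46, 211), (288, 43, 45, 211), (290, 45, 48, 212), (292, 43, 45, 213), (294, 46, 49, 215), (296, 44, 48, 215), (298, 44, 48, 215), (300, 45, 48, 216), (302, 46, 50, 216), (304, 48, 51, 218), (306, 48, 52, 218), (308, 47, 50, 217), (310, 46, 51, 219), (312, 50, 53, 220), (314, 47, 51, 227), (316, 62, 87, 156), (318, 71, 101, 130), (320, 70, 100, 131)]
228 [0.0283 0.0004 0.037 ]
230 [0.0274 0.0004 0.037 ]
234 [0.0257 0.0004 0.037 ]
238 [0.0239 0.0004 0.037 ]
244 [0.0213 0.0004 0.037 ]
312 [-0.0116  0.0005  0.037 ]
314 [-0.0126  0.0005  0.037 ]
316 [-0.0137  0.0005  0.037 ]
row 290 cols [(238, 35), (240, 37), (242, 34), (244, 49), (246, 145), (248, 181), (250, 197), (252, 213), (254, 213), (256, 213), (258, 212), (260, 213), (262, 211), (264, 209), (266, 203), (268, 188), (270, 174), (272, 66), (274, 56), (276, 42), (278, 33), (280, 33)]
nose [0.0043 0.0007 0.1165]
nose [0.0021 0.0007 0.1165]
```

```bash
cat >> h.py <<'E'
from plant import robot
np.set_printoptions(precision=4,suppress=True)
Y0=168.7
C=np.array([.4820,-.0910]); ACROSS=np.array([np.sin(np.radians(11.3)),np.cos(np.radians(11.3))]) # lock y
ALONG=np.array([ACROSS[1],-ACROSS[0]])
def st(n):
    o=robot.observe();print(n,round(o["time"],2),o["tool_pos"],o["tcp_rot"][2].round(2),"F",o["ft_force"].round(1),"T",o["torque"].round(2),"w",round(o["gripper_width"],4));return o
E
python3 - <<'E'
from h import *
robot.move_pose([*C,.235],[180,0,Y0]); st("above")
print(robot.line_to([*C,.203],vel=.08)); robot.pause(.1); st("near")
print(robot.line_to([*C,.185],vel=.03,guard=6)); st("in?")
cv2.imwrite("pics/in.png",robot.grab_frame("wrist")[120:340,100:420])
E
```

```text
above 14.96 [ 0.4824 -0.0906  0.2353] 168.81 F [ 0.8 -0.2 -0.1] T [-0.02 -0.01  0.02] w 0.0113
False
near 15.61 [ 0.4822 -0.0911  0.2034] 168.7 F [-0.3 -0.1 -0.6] T [-0.02 -0.02  0.02] w 0.0111
False
in? 16.36 [ 0.482  -0.091   0.1851] 168.7 F [ 0.1 -0.6 -0.5] T [-0.01 -0.05 -0.02] w 0.0113
```

View pics/in.png

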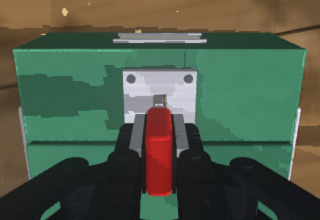

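The blade has entered the slot at crop (158,100) with no contact force. Now the wiggle and press.

```bash
python3 - <<'E'
from h import *
z=.185; s=1
while z>.1662:
    z=max(z-.001,.1660); s=-s
    p=C+ACROSS*.001*s
    hit=robot.line_to([*p,z],vel=.012,rotation=[180,0,Y0+5.7*s],guard=30)
    o=robot.observe(); print(round(z,4),round(o["time"],2),o["tool_pos"][2].round(4),o["ft_force"].round(1),o["torque"][2].round(2),"HIT" if hit else "")
    if hit: break
st("end")
E
```

```text
0.184 16.68 0.1843 [1.1 4.4 1.3] -0.03 
0.183 17.02 0.183 [ 0.3  0.6 -0.9] 0.07 
0.182 17.38 0.1822 [1.2 5.8 1.3] 0.06 
0.181 17.73 0.181 [ 0.3 -0.1 -0.7] 0.01 
0.18 18.07 0.1802 [1.9 5.4 1.6] 0.02 
0.179 18.43 0.1793 [-1.  -4.1  2. ] 0.03 
0.178 18.77 0.1782 [0.1 5.2 4.2] 0.02 
0.177 19.12 0.1776 [-0.1 -3.3  4.9] -0.01 
0.176 19.48 0.1761 [1.8 4.7 3.4] 0.03 
0.175 19.82 0.175 [-1.  -4.7  1.8] -0.02 
0.174 20.18 0.1737 [2.3 4.1 0.9] 0.1 
0.173 20.52 0.1733 [-2.  -3.9  4.6] -0.03 
0.172 20.88 0.172 [2.1 3.7 4.1] -0.01 
0.171 21.23 0.1717 [-1.3  0.6  7.8] -0.06 
0.17 21.57 0.1703 [2.8 7.1 4.2] -0.03 
0.169 21.93 0.1691 [ 1.  -0.4  2.8] -0.09 
0.168 22.27 0.1673 [ 3.6  4.8 -0.3] 0.01 
0.167 22.62 0.1667 [ 0.3 -1.7 -0.2] -0.05 
0.166 22.98 0.1661 [1.8 4.3 4.6] 0.06 
end 22.98 [ 0.4819 -0.0913  0.1661] 162.75 F [1.8 4.3 4.6] T [ 1.29 -0.3   0.06] w 0.0111
```

```bash
python3 - <<'E'
from h import *
robot.line_to([*C,.166],vel=.01,rotation=[180,0,Y0]); robot.pause(.1); st("centre")
s=1
for z in(.1655,.165,.1645,.164,.1635):
    s=-s
    hit=robot.line_to([*(C+ACROSS*.0007*s),z],vel=.012,rotation=[180,0,Y0+4*s],guard=25); o=st(z)
    if hit or o["ft_force"][2]>20: break
robot.line_to([*C,z],vel=.01,rotation=[180,0,Y0]); robot.pause(.15); st("seat")
E
```

```text
centre 23.32 [ 0.482  -0.0906  0.1661] 168.47 F [-0.   6.   4.7] T [ 1.37 -0.09  0.  ] w 0.0118
0.1655 23.57 [ 0.4821 -0.0912  0.1661] 164.46 F [0.3 7.1 9.3] T [ 1.71  0.02 -0.07] w 0.0109
0.165 23.87 [ 0.4824 -0.0904  0.166 ] 172.51 F [-1.3  4.  11.3] T [0.95 0.42 0.06] w 0.0115
0.1645 24.16 [ 0.4825 -0.0914  0.166 ] 164.45 F [-1.6  7.5 15.1] T [ 1.83  0.22 -0.05] w 0.0111
0.164 24.45 [ 0.4828 -0.0906  0.166 ] 172.51 F [-4.   5.1 18.3] T [1.14 0.82 0.04] w 0.0112
0.1635 24.74 [ 0.4827 -0.0913  0.166 ] 164.46 F [-4.3  9.5 23.6] T [ 2.2   0.92 -0.06] w 0.0112
seat 25.14 [ 0.4828 -0.091   0.166 ] 168.48 F [-5.3  6.7 22.2] T [ 1.75  0.96 -0.01] w 0.0114
```

Seated: the z stays at 0.166 while the force rises to 22 N. I'll ease the push a little and turn clockwise in steps.

```bash
python3 - <<'E'
from h import *
P=[*(C+[0,.0003]),.1648]
robot.line_to(P,vel=.01,rotation=[180,0,Y0]); st("eased")
for a in(5,15,25,35,50,65,80,90,96):
    robot.line_to(P,vel=.05,rotation=[180,0,Y0-a]); o=st(a)
    if abs(o["torque"][2])>1.5 or np.linalg.norm(o["ft_force"])>40: break
E
```

```text
eased 25.43 [ 0.4825 -0.0908  0.1661] 168.47 F [-1.3  4.4 11.4] T [ 1.12  0.2  -0.02] w 0.011
5 25.68 [ 0.4826 -0.0909  0.166 ] 163.43 F [-0.5  4.7 12.2] T [ 1.01  0.1  -0.07] w 0.011
15 26.0 [ 0.4825 -0.0909  0.1661] 153.44 F [-1.9  4.4 11.7] T [ 1.01  0.22 -0.03] w 0.0113
25 26.32 [ 0.4825 -0.0909  0.166 ] 143.44 F [-1.1  4.6 10.9] T [ 0.94  0.19 -0.04] w 0.011
35 26.65 [ 0.4825 -0.0909  0.166 ] 133.44 F [-1.8  4.9 11.3] T [ 0.91  0.25 -0.02] w 0.0114
50 27.06 [ 0.4824 -0.091   0.166 ] 118.44 F [-1.7  3.7 11.4] T [0.8  0.34 0.03] w 0.0114
65 27.47 [ 0.4824 -0.0911  0.166 ] 103.44 F [-1.3  3.2 12.2] T [0.73 0.39 0.02] w 0.011
80 27.88 [ 0.4823 -0.0911  0.166 ] 88.44 F [-2.7  1.9 12.6] T [0.55 0.52 0.02] w 0.0115
90 28.2 [ 0.4823 -0.0911  0.166 ] 78.43 F [-2.9  2.4 13.8] T [0.66 0.67 0.01] w 0.0111
96 28.46 [ 0.4823 -0.0911  0.1661] 72.42 F [-2.7  1.9 11.7] T [0.61 0.65 0.08] w 0.0111
```

```bash
python3 - <<'E'
from h import *
P=[*(C+[0,.0003]),.1648]
for a in(100,103,105):
    robot.line_to(P,vel=.05,rotation=[180,0,Y0-a]); robot.pause(.1);o=st(a)
    if abs(o["torque"][2])>1.2: break
im=robot.grab_frame("wrist");s=robot.grab_frame("scene");t=robot.grab_frame("top")
f=lambda x:cv2.resize(x,(390,290),interpolation=cv2.INTER_CUBIC)
cv2.imwrite("pics/turned.png",np.vstack([np.hstack([f(im),f(im[180:330,160:360])]),np.hstack([f(s[200:384,260:500]),f(t[120:240,290:450])])]))
E
```

```text
100 28.81 [ 0.4822 -0.0911  0.166 ] 68.47 F [-3.5  3.4 12.7] T [0.61 0.73 0.07] w 0.0114
103 29.16 [ 0.4822 -0.0911  0.166 ] 65.47 F [-2.9  2.1 13. ] T [0.63 0.72 0.07] w 0.0113
105 29.51 [ 0.4822 -0.0911  0.166 ] 63.47 F [-3.5  3.5 12. ] T [0.68 0.77 0.1 ] w 0.0113
```

View pics/turned.png

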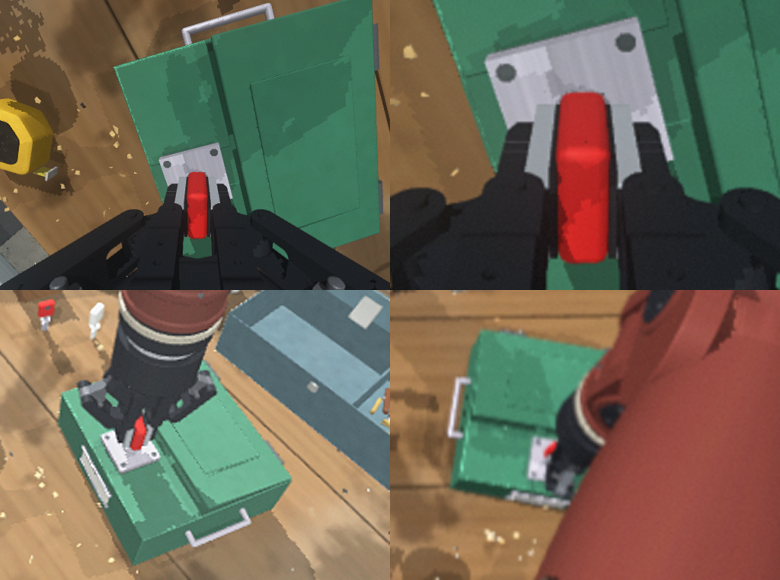

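The views show the key turned and gripped, aligned with the fingers, and the lid's front edge raised with a dark gap. I'll go a little farther to confirm it is against the stop.

```bash
python3 - <<'E'
from h import *
P=[*(C+[0,.0003]),.1648]
def T(): 
    v=[]
    for _ in range(6): robot.pause(.03); v.append(robot.observe()["torque"][2])
    return np.mean(v).round(3)
print(T())
for a in(107,109):
    robot.line_to(P,vel=.05,rotation=[180,0,Y0-a]); robot.pause(.1); st(a); t=T(); print(t)
    if abs(t)>.3: break
E
```

```text
0.09
107 30.21 [ 0.4822 -0.091   0.166 ] 61.47 F [-2.9  2.5 13. ] T [0.68 0.8  0.15] w 0.0113
0.14
109 30.76 [ 0.4822 -0.091   0.166 ] 59.48 F [-3.1  2.6 13.5] T [0.72 0.73 0.16] w 0.0117
0.183
```

```bash
python3 - <<'E'
from h import *
a=cv2.imread("pics/scene0.png");b=robot.grab_frame("scene")
for im in(a,b): print([(int(A),np.round(r[0],1)) for A,r,k in blobs(im,(105,120,60),(130,255,255),20) if 255<r[0][0]<290 and 140<r[0][1]<190])
d=cv2.absdiff(a,b).max(2)[120:300,130:330]; print("changed px",[(x+130,y+120,w,h) for x,y,w,h in [cv2.boundingRect(k) for k in cv2.findContours((d>50).astype(np.uint8),0,2)[0]] if w*h>30])
w=robot.grab_frame("wrist"); print([(int(A),np.round(r[0],1),np.round(r[1],1),r[2]) for A,r,k in blobs(w,(172,150,60),(8,255,255),400)])
st("final"); print(robot.job_done())
E
```

```text
[(94, array([269. , 153.5]))]
[(93, array([269. , 153.5]))]
changed px [(200, 274, 8, 7), (187, 272, 21, 28), (308, 240, 22, 47), (292, 221, 12, 15), (277, 163, 11, 30)]
[(2131, array([258.5, 271.5]), array([87., 27.]), 90.0)]
final 31.06 [ 0.4822 -0.0911  0.166 ] 59.47 F [-4.3  2.  13.7] T [0.68 0.76 0.17] w 0.0114
the job is handed in; nothing more can be done
None
```

The job is handed in at 31 s: the red key is seated in the lock and still gripped, turned 109° at the gripper to take up the key's play (torque rising against the stop), and the lid looks ajar in the pictures. The blue key did not move, and I saw no sign that anything else was knocked.

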